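Cover the wax cup and set the unmarked warmer dial by clicks

TASK

Put the wax on to warm: first lower the white cup gently, mouth down, onto the blue cup standing on the hotplate, so that it sits squarely rim on rim, and let go. Then push the heat dial down and turn it anticlockwise to its stop, and from the stop count exactly five clicks clockwise, leaving it popped up on that click. Leave the blue cup on the hotplate and do not push the paint jar, the cardboard box or the brush about.

Things in the scene. Friction and masses are not known exactly. Their poses are not given: they have to be found in the camera images.
- warmer: Bench warmer, a fixed light-grey case 180 mm (its x) by 310 mm (its y) and 55 mm high; origin under the centre of the case on the table, z up. At its +y end a round dark hotplate (centre at y +78 mm, 124 mm across, top 59 mm above the table); at its -y end the heat dial (axis at x 0, y -78 mm). It is placed and turned differently each time.
- plate (a point): Centre of the hotplate's top face.
- cup_rim (a point): Blue ceramic cup, 58 mm across, 60 mm high, wall 6 mm, straight-sided, no handle, loose, standing mouth up on the hotplate with a yellow cake of wax in it; about 0.2 kg. This point is the centre of its mouth, level with the rim; z is the cup's axis, up.
- cover_center (a point): White ceramic cup of the same size (58 mm across, 60 mm high, wall 6 mm, no handle), loose, standing mouth down on the table to the left or right of the warmer; about 0.15 kg. This point is on its axis half-way up; z is its axis and points up while it stands mouth down.
- cover_rim (a point): Centre of the white cup's mouth, level with its rim, 30 mm under the point above.
- dial_grip (a point): Centre of the dial's grip bar, on its upright axis, 35 mm above the case top (90 mm above the table) when up. The bar is white, 42 mm long (along this x axis), 14 mm thick (y axis), 30 mm high, on a round black skirt 44 mm across whose top lies 15 mm below this point. A black line marks the pointer end, at -x.
- dial (a joint): Turn of the heat dial, rad, growing clockwise from above: 0 = resting at the anticlockwise stop (pointer at the red dot, towards the warmer's -x); hard stop at -0.06. Nine clicks follow, 30 degrees (0.524) apart, a dot at each; it starts on one of the first four (rarely caught between two). A 0.15 N m detent pulls it to the nearest click. Locked unless pushed down 9 mm or more.
- dial_press (a joint): How far the dial is pushed down, in m: 0 up, 0.010 at the bottom. Its spring takes about 2 N at the start and 4 N at the bottom and it is damped (3 N more at 20 mm/s), so press slowly. Let go within some 10 degrees of a click, it is pulled there, rises in about 0.5 s and locks; let go half-way between clicks it can stay caught down.
- jar_center (a point): Lidded green glass paint jar, 60 mm across, 80 mm high, loose, on the table on the other side of the warmer from the white cup; this point is its centre, half-way up. Not to be moved.
- tackbox_center (a point): Cardboard box 70 x 100 x 32 mm, loose, on the far side of the warmer; this point is its centre. Not to be moved.
- brush: Paint brush lying on the table on the far side of the warmer, along its own x; origin under its middle. Not to be moved.
Not all that is in view belongs to the job. Leave any purple or red look-alike of the part that bears cover_center alone.

How it is judged:
By the outcome, as a careful person would: the job done as asked, in the order asked, and still so for the second after the job is handed in, with the robot touching nothing.
It also fails if it takes over 72 s, if anything falls off the work surface, if the arm or the gripper's body presses on something with over 40 N, if the wrist force passes 120 N, or if a joint passes its speed limit or range.

ROBOT

A 7-joint arm with a two-finger parallel gripper is mounted at the origin on the work surface. World frame = base frame: x ahead of the robot, y to its left, z up, the work surface at z = 0. Lengths are in m, angles in rad, forces in N, time in s.
With the tool pointing down it reaches from about 0.4 to 0.9 m from the base axis. Payload 5.6 kg.
Tool frame: the origin (TCP) lies between the finger pads; the fingertips stand 8 mm ahead of it and the grasp point (between the pads) lies 11 mm behind it; z points along the fingers, y is the line along which they close (so a half turn about z gives the same grasp; the last joint's range is limited). The gripper opens to 92 mm and grips with 3 to 60 N. Pads are 20 mm wide; open, the fingers measure 128 mm over their backs; the gripper's body (75 mm by 189 mm) begins 69 mm behind the grasp point.
Start: joints at [1.281, 0.468, -0.012, 1.603, 0.006, 1.071, -0.056], TCP at [0.159, -0.63, 0.223] pointing down, gripper open.
Joint ranges: [-2.53, 2.53], [-0.31, 2.02], [-1.57, 1.55], [0.28, 2.44], [-1.29, 4.43], [0.15, 1.84], [-2.92, 2.92]. Speed limits (rad/s): [2.57, 2.57, 3.14, 3.14, 3.14, 3.14, 3.14].

INTERFACE

Orientations are given as a unit quaternion [x, y, z, w].
In Python, from bench import r gives the robot as it stands.
- The arm moves only by the tool step_arm, never from a script. Its argument "plan" is text: rows parted by semicolons, each of 4 numbers parted by spaces: the shift along the tool's x, y, z scaled (see below), then the turn about the tool's z scaled (see below). In form: x y z spin; .... A call has 1 to 20 rows; each row is the pose to reach, as a shift and turn from the pose commanded when the call began, along the tool's axes at that moment; what a row does not reach only later rows make up. The controller multiplies each number of a shift by 0.3 m and each number of a turn by 60 degrees. A row lasts 1/12 s, in which the tool goes at most 41.7 mm and 7.16 degrees, less where a joint would pass 70% of its speed; a pose out of reach is approached as far as the arm can. A call with a number of a shift or a turn outside -1 to 1 is refused whole. A call with a gripper value outside its range is refused whole. "grip" is the opening, from 0 (shut) to 1 (fully open), set as the call begins (left out, the last holds). The fingers move at their own pace and stop on an object; "newtons" is the grip in N (left out, the last holds). Time passes only in rows, so rows that repeat a pose let the fingers close. It gives the time, the measured TCP pose, the force, the opening and the grip force at its end, in the units of the state.
- r.state(): the state, without advancing time (a new reading comes with each control period).
- r.camera(name): name is "scene" or "top" or "wrist"; returns the picture (400x640x3 uint8, red, green, blue); there is no depth.
- r.camera_info(name): a dict with "mtx" (3x3 intrinsics, pixels), "k1" (the pictures are not rectified: a ray, as slopes to the right and down, at radius r is drawn at 1 + k1 r^2 times it, then the intrinsics apply), "R" (3x3) and "t" (3): a world point X has camera coordinates R X + t. Camera axes: x right, y down, z forward; pixel columns grow to the right and rows downward; lengths in m; the calibration is good to about 2 mm. A picture is of the moment at which its call begins: read the wrist's pose just before it. camera_info takes no time and is no camera call; for the wrist camera it gives the pose at the moment of the call.
- r.sign_off(): hands the job in; it is judged then, once.
Trained networks look in the newest picture that a camera, given by its name, has taken for a name from the list of things; names that differ only in an ending like _2 or _b are one class to them, and where a whole thing is asked for, a point or a joint stands for the part that bears it (a point fixed in the world has none). Each returns a list of dicts, best first, with "confidence" (0 to 1); they miss things now and then, are a little off and sometimes report something else, mostly with a low value. They report only what shows in the picture. A call takes as long as a camera call. They do not tell look-alikes from the thing itself.
- r.look_for(camera, name): "point" ([x, y, z] in m, in world coordinates, good to about 4 mm: the middle of the surface that is visible of it).
The state is a dict: "clock": time; "qpos": joint angles; "joint_vel": joint speeds; "effort": joint torques, N m; "ee_pos": TCP position; "tcp_rot": TCP orientation; "ft_force": force on the tool from outside, world axes, zero at the start; "torque": the same for the moment, N m; "finger_gap": opening from 0.0 (shut) to 1.0 (fully open); "finger_force": force on a finger pad.
Only numpy, scipy, OpenCV 4.12 (cv2) and the standard library are available. Lean on these libraries where they do the work, as an engineer would, in place of code of your own. Each camera call takes 0.05 s, during which the arm holds its last target. There are 200 camera calls.

## Working session

There is one attempt and no reset: what is moved stays moved. The work goes in short steps, Python scripts to look and compute and a tool call to move; the robot and the scene stay as the last step left them, time stands still between calls to the robot, and variables do not carry over. Pictures are saved under pics/ and viewed, at most 13 in all, crops included, and the job is handed in when it is done.

Besides the shell and the picture viewer there is one more tool, called after "Call:" by a JSON object that holds its "fn" and its "kwargs". step_arm: Moves the arm, as the interface text tells. Its arguments: {"type":"object","properties":{"plan":{"type":"string"},"grip":{"type":"number"},"newtons":{"type":"number"}},"required":["plan"]}

```bash
mkdir -p pics; cat > h.py <<'E'
import numpy as np, cv2
from bench import r
def snap(c,fn=None):
    im=r.camera(c)
    if fn: cv2.imwrite('pics/'+fn,im[:,:,::-1])
    return im
def ray(info,u,v):
    M=np.array(info['mtx']);R=np.array(info['R']);t=np.array(info['t']);k=info['k1']
    d=np.array([(u-M[0,2])/M[0,0],(v-M[1,2])/M[1,1]])
    s=d.copy()
    for _ in range(20): s=d/(1+k*(s@s))
    return -R.T@t, R.T@np.array([s[0],s[1],1.])
def onz(info,u,v,z):
    o,d=ray(info,u,v); return o+d*(z-o[2])/d[2]
def proj(info,X):
    c=np.array(info['R'])@np.array(X)+np.array(info['t']); s=c[:2]/c[2]; s=s*(1+info['k1']*(s@s))
    M=np.array(info['mtx']); return np.array([M[0,0]*s[0]+M[0,2],M[1,1]*s[1]+M[1,2]])
E
python3 - <<'E'
from h import *
np.set_printoptions(precision=4,suppress=True)
a=snap('top','top.png');
for n in ['cover_center','cup_rim','dial_grip','jar_center','plate','tackbox_center','brush','warmer']:
    print(n,[(np.round(d['point'],3),round(d['confidence'],2)) for d in r.look_for('top',n)])
b=snap('scene','scene.png')
for n in ['cover_center','cup_rim','dial_grip']:
    print(n,[(np.round(d['point'],3),round(d['confidence'],2)) for d in r.look_for('scene',n)])
s=r.state();print(s['clock'],s['ee_pos'],s['tcp_rot'],s['ft_force'],s['finger_gap'])
E
```

```text
cover_center [(array([ 0.481, -0.323,  0.058]), 0.84), (array([ 0.366, -0.322,  0.062]), 0.77), (array([ 0.454, -0.434,  0.061]), 0.69), (array([ 0.527, -0.12 ,  0.079]), 0.21)]
cup_rim [(array([0.542, 0.039, 0.1  ]), 0.78)]
dial_grip [(array([ 0.525, -0.118,  0.08 ]), 0.54), (array([0.484, 0.273, 0.077]), 0.17)]
jar_center [(array([0.722, 0.16 , 0.033]), 0.71), (array([0.482, 0.274, 0.076]), 0.56)]
plate [(array([ 0.518, -0.049,  0.058]), 0.65)]
tackbox_center [(array([0.727, 0.161, 0.033]), 0.74), (array([0.482, 0.276, 0.078]), 0.65)]
brush [(array([ 0.711, -0.185,  0.02 ]), 0.57)]
warmer [(array([ 0.52 , -0.05 ,  0.055]), 0.65)]
cover_center [(array([ 0.468, -0.444,  0.062]), 0.98), (array([ 0.384, -0.332,  0.053]), 0.63), (array([ 0.493, -0.329,  0.061]), 0.57)]
cup_rim [(array([0.542, 0.033, 0.102]), 0.95)]
dial_grip [(array([ 0.533, -0.119,  0.087]), 0.52)]
0.65 [ 0.1588 -0.6303  0.2226] [ 0.9924  0.1231 -0.      0.    ] [-0.4555  0.5084  0.0027] 0.9989219790043029
```

View pics/top.png

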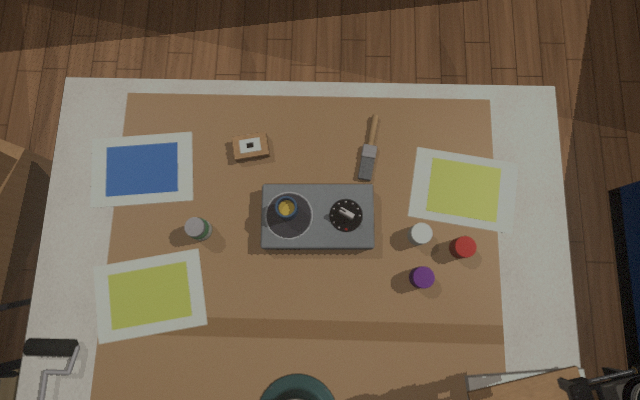

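View pics/scene.png

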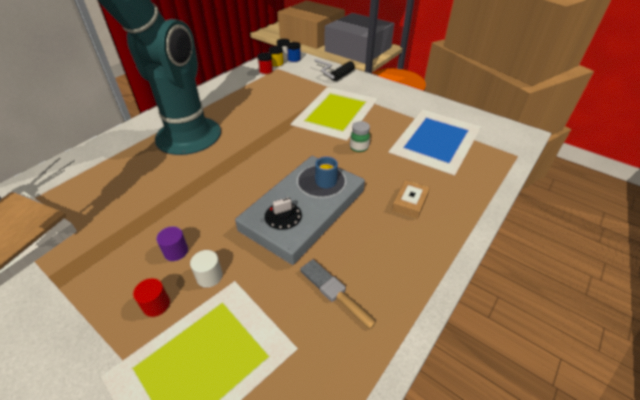

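The three look-alikes in the top view are the white cup (421,233), the red (465,247) and the purple (422,278). White is the target. The dial is at (346,214), and the blue cup with yellow wax at (287,208). I'll check the choice in a close crop and plan the hover.

```bash
python3 - <<'E'
from h import *
np.set_printoptions(precision=4,suppress=True)
im=cv2.imread('pics/top.png'); 
cv2.imwrite('pics/crop.png',cv2.resize(im[170:300,255:485],None,fx=3.4,fy=3.4,interpolation=cv2.INTER_CUBIC))
I=r.camera_info('top')
for p,z in [((262,184),.055),((373,184),.055),((262,248),.055),((373,248),.055),((346.5,215),.055),((289,215),.059),((421,233),.06),((287,208),.119)]:
    print(p,onz(I,*p,z))
W=r.camera_info('wrist'); R=np.array(W['R']);c=-R.T@np.array(W['t']);print('wrist cam',c,'fwd',R[2],'right',R[0],W['mtx'],W['k1'])
E
```

```text
(262, 184) [0.6107 0.114  0.055 ]
(373, 184) [ 0.6177 -0.1944  0.055 ]
(262, 248) [0.4335 0.1049 0.055 ]
(373, 248) [ 0.4407 -0.1943  0.055 ]
(346.5, 215) [ 0.5289 -0.122   0.055 ]
(289, 215) [0.5246 0.0351 0.059 ]
(421, 233) [ 0.4837 -0.323   0.06  ]
(287, 208) [0.5335 0.0361 0.119 ]
wrist cam [ 0.2242 -0.6135  0.3842] fwd [-0.2298 -0.0582 -0.9715] right [ 0.2446 -0.9696  0.0002] [[305.7787   0.     319.7386]
 [  0.     305.7787 201.8112]
 [  0.       0.       1.    ]] -0.018250568023364194
```

View pics/crop.png

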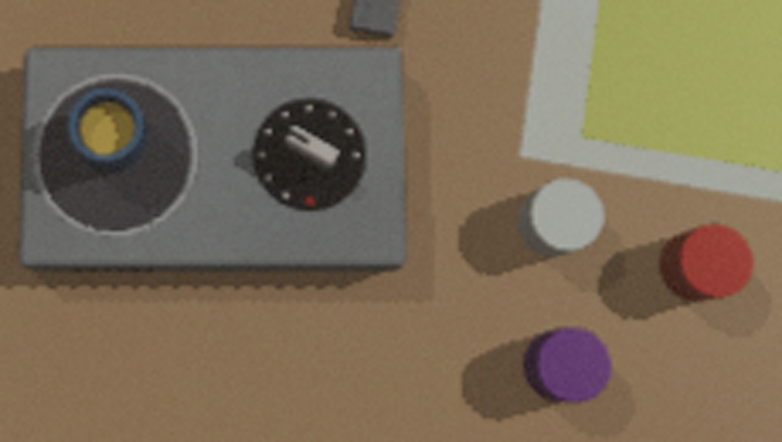

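White is confirmed: crop (565,215), with red at (713,260) and purple at (570,365). The pointer sits about 120° clockwise of the red dot, so the dial is on click 4. I'll move to a central hover first.

Call:
{"fn": "step_arm", "kwargs": {"plan": "0.666 -0.657 -0.06 0;0.666 -0.657 -0.06 0;0.666 -0.657 -0.06 0;0.666 -0.657 -0.06 0;0.666 -0.657 -0.06 0;0.666 -0.657 -0.06 0;0.666 -0.657 -0.06 0;0.666 -0.657 -0.06 0", "grip": 1}}

```text
clock: 1.32
ee_pos: [0.3086, -0.3847, 0.2415]
tcp_rot: [0.992, 0.128, 0.001, -0.0]
ft_force: [0.9, 0.1, -0.0]
finger_gap: 1.001
finger_force: 0.0
```

Call:
{"fn": "step_arm", "kwargs": {"plan": "0.666 -0.657 -0.06 0.235;0.666 -0.657 -0.06 0.235;0.666 -0.657 -0.06 0.235;0.666 -0.657 -0.06 0.235;0.666 -0.657 -0.06 0.235;0.666 -0.657 -0.06 0.235;0.666 -0.657 -0.06 0.235;0.666 -0.657 -0.06 0.235;0.666 -0.657 -0.06 0.235;0.666 -0.657 -0.06 0.235"}}

```text
clock: 2.15
ee_pos: [0.4496, -0.1514, 0.2584]
tcp_rot: [1.0, -0.0, -0.0, 0.0]
ft_force: [0.5, -0.5, 0.3]
finger_gap: 0.998
finger_force: 0.0
```

```bash
python3 - <<'E'
from h import *
np.set_printoptions(precision=4,suppress=True)
s=r.state();print(s['clock'],s['ee_pos'],s['tcp_rot'],s['qpos'],s['joint_vel'])
I=r.camera_info('wrist'); np.savez('w1.npz',**{k:np.array(v) for k,v in I.items()})
snap('wrist','w1.png')
for n in ['cover_center','cup_rim','dial_grip','plate']:
    print(n,[(np.round(d['point'],3),round(d['confidence'],2)) for d in r.look_for('wrist',n)])
E
```

```text
2.15 [ 0.4496 -0.1514  0.2584] [ 1.     -0.     -0.0003  0.0003] [ 0.564   0.1533 -0.34    1.9597  0.0599  1.0385 -1.3735] [ 0.0219 -0.0026  0.0176  0.0077  0.0007  0.0014 -0.0047]
cover_center [(array([ 0.484, -0.311,  0.059]), 0.95), (array([ 0.452, -0.424,  0.057]), 0.9), (array([ 0.382, -0.325,  0.063]), 0.63)]
cup_rim [(array([0.537, 0.04 , 0.102]), 0.71)]
dial_grip [(array([ 0.535, -0.112,  0.076]), 0.73)]
plate [(array([ 0.532, -0.058,  0.052]), 0.89), (array([ 0.484, -0.316,  0.059]), 0.62)]
```

View pics/w1.png

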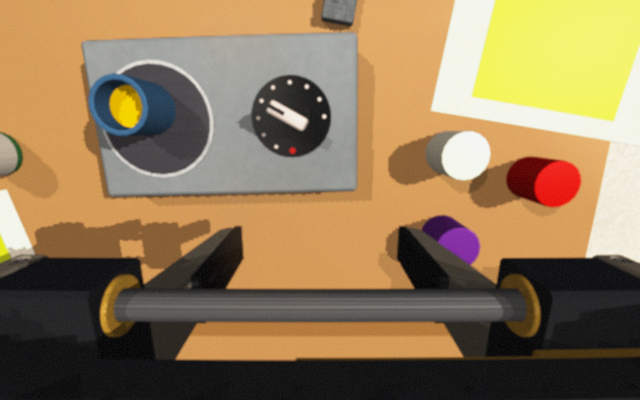

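The wrist view shows the white cup's top at (466,155), the blue rim at (119,105) and the dial bar at (287,115). I'll fit cylinder silhouettes to both cups and find the bar's direction.

```bash
cat >> h.py <<'E'
from scipy.optimize import minimize
def sil(I,x,y,z0,z1,shape,rad=.029):
    a=np.linspace(0,2*np.pi,48,endpoint=False)
    P=np.array([proj(I,[x+rad*np.cos(t),y+rad*np.sin(t),z]) for z in (z0,z1) for t in a])
    m=np.zeros(shape,np.uint8); cv2.fillConvexPoly(m,np.round(cv2.convexHull(P.astype(np.float32))*16).astype(np.int32),255,shift=4)
    return m>0
def fitcyl(I,mask,x,y,z0,z1):
    f=lambda p:1-(lambda s:(s&mask).sum()/(s|mask).sum())(sil(I,p[0],p[1],z0,z1,mask.shape))
    q=minimize(f,[x,y],method='Nelder-Mead',options=dict(initial_simplex=[[x,y],[x+.01,y],[x,y+.01]],xatol=1e-4,fatol=1e-4))
    return q.x,1-q.fun
def comp(m,u,v):
    m=cv2.morphologyEx(m.astype(np.uint8),cv2.MORPH_OPEN,np.ones((3,3)))
    n,l,st,_=cv2.connectedComponentsWithStats(m); k=l[int(v),int(u)]
    if k==0: return np.zeros(m.shape,bool)
    c,_=cv2.findContours((l==k).astype(np.uint8),cv2.RETR_EXTERNAL,cv2.CHAIN_APPROX_NONE)
    o=np.zeros(m.shape,np.uint8); cv2.drawContours(o,c,-1,1,-1); return o>0
E
python3 - <<'E'
from h import *
np.set_printoptions(precision=4,suppress=True)
T=r.camera_info('top'); W=dict(np.load('w1.npz')); W['k1']=float(W['k1'])
for nm,I,f,uw,ub,ud in [('wrist',W,'w1',(466,155),(97,105),(287,117)),('top',T,'top',(421,233),(287,199),(349,214))]:
    im=cv2.imread(f'pics/{f}.png'); h=cv2.cvtColor(im,cv2.COLOR_BGR2HSV); H,S,V=cv2.split(h)
    mw=comp((S<60)&(V>95),*uw)
    mb=comp((H>95)&(H<125)&(S>80),*ub)
    print(nm,'white',mw.sum(),fitcyl(I,mw,.484,-.32,0,.06),'blue',mb.sum(),fitcyl(I,mb,.537,.038,.059,.119))
    md=comp((S<70)&(V>140),*ud)
    (c,wh,a)=cv2.minAreaRect(np.argwhere(md)[:,::-1].astype(np.float32))
    b=cv2.boxPoints((c,wh,a)); B=np.array([onz(I,*p,.105) for p in b]); e=[B[1]-B[0],B[2]-B[1]]
    L=max(e,key=np.linalg.norm); print(' bar',md.sum(),onz(I,*c,.105),[np.linalg.norm(v) for v in e],np.degrees(np.arctan2(L[1],L[0])))
    rd=np.argwhere(((H<8)|(H>172))&(S>110)&(V>80))[:,::-1]; rd=rd[np.hypot(*(rd-np.array(ud)).T)<55]; print(' red',onz(I,*rd.mean(0),.0755 if 0 else .06),len(rd))
W1=[((83,42),(357,34)),((110,195),(355,190))]
for p,q in W1:
    A=onz(W,*p,.055);B=onz(W,*q,.055); print(A,B,np.degrees(np.arctan2(*(A-B)[[1,0]]))-90)
E
```

```text
wrist white 2421 (array([ 0.4847, -0.3218]), np.float64(0.8845451223967848)) blue 4275 (array([0.5372, 0.0398]), np.float64(0.9279201042118975))
 bar 532 [ 0.5291 -0.1183  0.105 ] [np.float64(0.013533906134740214), np.float64(0.04164134342383124)] -118.69868684299334
 red [ 0.4909 -0.119   0.06  ] 52
top white 381 (array([ 0.4868, -0.3275]), np.float64(0.7775510204081633)) blue 0 (array([0.537, 0.038]), np.float64(0.0))
 bar 29 [ 0.5251 -0.1258  0.105 ] [np.float64(0.009521967957950303), np.float64(0.019870077043847106)] -115.69790868640192
 red [ 0.4908 -0.1203  0.06  ] 5
[0.6096 0.1106 0.055 ] [ 0.6161 -0.1916  0.055 ] 1.2227660995617242
[0.4365 0.1073 0.055 ] [ 0.4427 -0.194   0.055 ] 1.1825041468280375
```

Call:
{"fn": "step_arm", "kwargs": {"plan": "0.118 0.572 0.193 0;0.118 0.572 0.193 0;0.118 0.572 0.193 0;0.118 0.572 0.193 0;0.118 0.572 0.193 0;0.118 0.572 0.193 0;0.118 0.572 0.193 0;0.118 0.572 0.193 0"}}

```text
clock: 3.07
ee_pos: [0.4854, -0.321, 0.2008]
tcp_rot: [1.0, 0.001, -0.0, -0.0]
ft_force: [0.7, -0.4, -0.2]
finger_gap: 1.002
finger_force: 0.0
```

```bash
python3 - <<'E'
from h import *
np.set_printoptions(precision=4,suppress=True)
s=r.state();print(s['clock'],s['ee_pos'],s['tcp_rot'],s['joint_vel'])
I=r.camera_info('wrist'); im=snap('wrist','w2.png')
u,v=proj(I,[.485,-.322,.06]); print(u,v)
h=cv2.cvtColor(im,cv2.COLOR_RGB2HSV); H,S,V=cv2.split(h)
for t in (70,95,120):
    m=comp((S<60)&(V>t),u,v); print(t,m.sum(),fitcyl(I,m,.485,-.322,0,.06))
    P=np.argwhere(m)[:,::-1]; print(P.min(0),P.max(0))
E
```

```text
3.0667 [ 0.4854 -0.321   0.2008] [ 1.      0.0006 -0.     -0.0004] [-0.0149 -0.0165 -0.0145  0.0038  0.002  -0.003   0.0013]
321.30799588392455 196.1218116778344
70 2604 (array([ 0.4855, -0.3233]), np.float64(0.9169014084507042))
[294 164] [350 222]
95 2604 (array([ 0.4855, -0.3233]), np.float64(0.9169014084507042))
[294 164] [350 222]
120 2604 (array([ 0.4855, -0.3233]), np.float64(0.9169014084507042))
[294 164] [350 222]
```

View pics/w2.png

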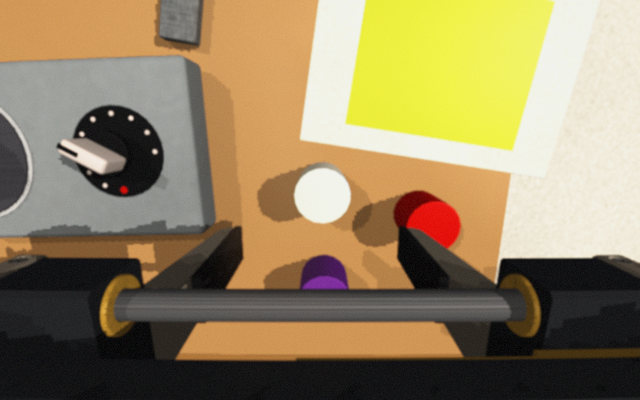

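Call:
{"fn": "step_arm", "kwargs": {"plan": "0.005 0.006 0.1 0;0.005 0.006 0.2 0;0.005 0.006 0.3 0;0.005 0.006 0.38 0;0.005 0.006 0.46 0;0.005 0.006 0.52 0;0.005 0.006 0.56 0;0.005 0.006 0.57 0;0.005 0.006 0.57 0;0.005 0.006 0.57 0"}}

```text
clock: 3.95
ee_pos: [0.4879, -0.3238, 0.0309]
tcp_rot: [1.0, 0.001, 0.001, 0.0]
ft_force: [-0.3, 0.4, 0.1]
finger_gap: 1.001
finger_force: 0.0
```

Call:
{"fn": "step_arm", "kwargs": {"plan": "0 0 0 0;0 0 0 0;0 0 0 0;0 0 0 0;0 0 0 0;0 0 0 0;0 0 0 0;0 0 0 0", "grip": 0.4, "newtons": 15}}

```text
clock: 4.62
ee_pos: [0.4871, -0.3239, 0.03]
tcp_rot: [1.0, 0.0, 0.0, 0.0]
ft_force: [-0.9, -0.5, 4.2]
finger_gap: 0.638
finger_force: 15.0
```

Call:
{"fn": "step_arm", "kwargs": {"plan": "0 0 -0.05 0;0 0 -0.15 0;0 0 -0.25 0;0 0 -0.35 0;0 0 -0.45 0;0 -0.1 -0.55 0;0.05 -0.2 -0.633 0;0.1 -0.3 -0.633 0;0.13 -0.4 -0.633 0;0.16 -0.5 -0.633 0;0.16 -0.55 -0.633 0;0.16 -0.58 -0.633 0;0.16 -0.58 -0.633 0;0.16 -0.58 -0.633 0"}}

```text
clock: 5.78
ee_pos: [0.5344, -0.1507, 0.2192]
tcp_rot: [1.0, 0.0, -0.0, 0.0]
ft_force: [-0.4, -0.7, -2.7]
finger_gap: 0.633
finger_force: 15.0
```

```bash
python3 - <<'E'
from h import *
np.set_printoptions(precision=4,suppress=True)
s=r.state();print(s['clock'],s['ee_pos'],s['tcp_rot'],s['ft_force'],s['finger_gap'])
I=r.camera_info('wrist'); im=snap('wrist','w3.png')
c=np.array(s['ee_pos'])+[0,0,.03]
u,v=proj(I,c); print('pred top centre',u,v)
ub,vb=proj(I,[.537,.04,.119]); print('blue rim',ub,vb)
h=cv2.cvtColor(im,cv2.COLOR_RGB2HSV); H,S,V=cv2.split(h)
m=(H>95)&(H<125)&(S>80)
k=[(x,y) for x in range(int(ub)-30,int(ub)) for y in [int(vb)] if m[y,x]]
if k:
    mb=comp(m,*k[len(k)//2]); print(mb.sum(),fitcyl(I,mb,.537,.04,.059,.119))
E
```

```text
5.7833 [ 0.5344 -0.1507  0.2192] [ 1.      0.0001 -0.0004  0.0003] [-0.4495 -0.7022 -2.6579] 0.6333051655777643
pred top centre 321.0709187754328 274.7258988790718
blue rim 105.76803256418142 202.76771048430442
4858 (array([0.5382, 0.0395]), np.float64(0.9262154432793136))
```

View pics/w3.png

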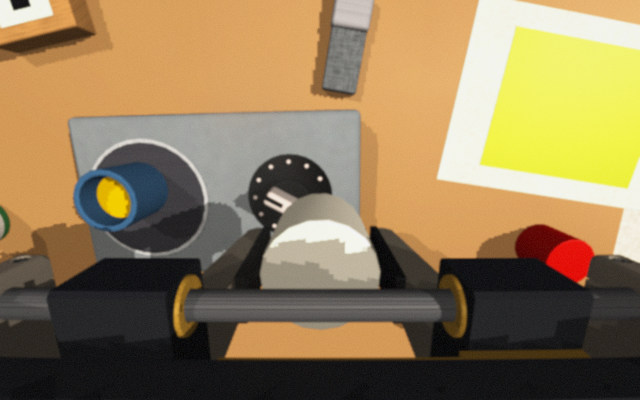

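```bash
python3 - <<'E'
from h import *
np.set_printoptions(precision=1,suppress=True)
I=r.camera_info('wrist'); im=cv2.imread('pics/w3.png'); e=np.array(r.state()['ee_pos'])
for dx in (-.003,0,.003): print(dx,'rim far',proj(I,e+[dx+.029,0,-.03]),'top far',proj(I,e+[dx+.029,0,.03]))
g=cv2.cvtColor(im,cv2.COLOR_BGR2GRAY); print(g[186:228,322]); print(g[186:228,300]); print(g[186:228,340])
H,S,V=cv2.split(cv2.cvtColor(im,cv2.COLOR_BGR2HSV)); m=(H>95)&(H<125)&(S>80); mb=comp(m,84,200)
s=sil(I,.5382,.0395,.059,.119,mb.shape)
for M in (mb,s):
    P=np.argwhere(M)[:,::-1]; print(P.min(0),P.max(0),P.mean(0),M.sum())
o=im.copy(); c,_=cv2.findContours(s.astype(np.uint8),0,1); cv2.drawContours(o,c,-1,(0,255,0),1)
for t in np.linspace(0,6.28,60):
    for R_ in (.029,.023): cv2.circle(o,tuple(int(q) for q in np.round(proj(I,[.5382+R_*np.cos(t),.0395+R_*np.sin(t),.119]))),0,(0,0,255),-1)
    cv2.circle(o,tuple(int(q) for q in np.round(proj(I,e+[.029*np.cos(t),.029*np.sin(t),-.03]))),0,(0,0,255),-1)
    cv2.circle(o,tuple(int(q) for q in np.round(proj(I,e+[.029*np.cos(t),.029*np.sin(t),.03]))),0,(255,0,255),-1)
cv2.imwrite('pics/o3.png',cv2.resize(o[130:330,55:395],None,fx=2.3,fy=2.3,interpolation=cv2.INTER_NEAREST))
E
```

```text
-0.003 rim far [320.6 193.7] top far [321.2 222. ]
0 rim far [320.6 189.1] top far [321.2 215.6]
0.003 rim far [320.6 184.5] top far [321.2 209.1]
[ 30  26  27  24  25  32  53  97 127 141 145 145 148 146 146 145 149 149
 152 148 148 146 154 149 154 150 151 151 152 152 151 151 152 177 214 235
 242 243 243 243 243 243]
[ 44  39  43  41  41  39  43  37  37  35  46  69 104 116 119 126 121 122
 128 125 123 124 123 126 125 127 125 128 126 128 130 129 131 131 132 134
 153 190 228 239 242 242]
[162 162 163 162 156 162 159 160 160 160 157 162 164 165 167 163 166 166
 165 164 169 169 168 168 166 167 170 164 167 167 168 167 169 166 164 171
 184 211 234 242 244 245]
[ 74 163] [167 231] [119.8 195.2] 4858
[ 73 162] [170 233] [120.3 195.7] 5273
```

View pics/o3.png

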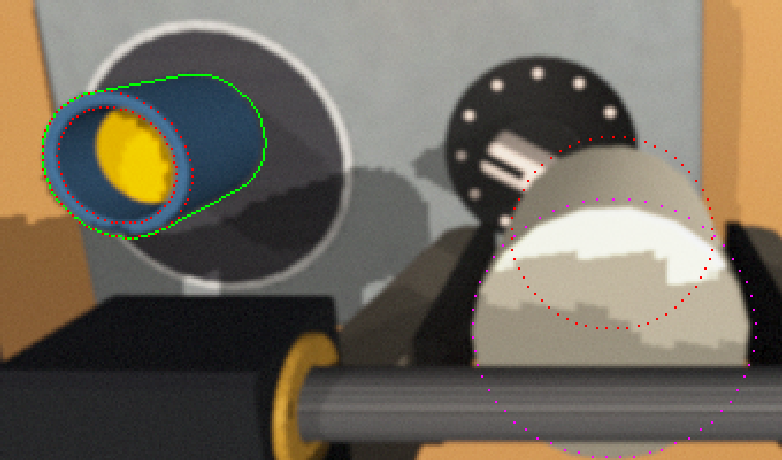

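In the overlay the held white cup sits about 2 mm behind the TCP in x: its rim edge is at row 193 against the predicted 189. The blue cup's fit matches at (0.538,0.0395). Moving above it now.

Call:
{"fn": "step_arm", "kwargs": {"plan": "0.02 -0.08 0.03 0;0.02 -0.18 0.06 0;0.02 -0.28 0.064 0;0.02 -0.38 0.064 0;0.02 -0.48 0.064 0;0.02 -0.56 0.064 0;0.02 -0.61 0.064 0;0.02 -0.634 0.064 0;0.02 -0.634 0.064 0;0.02 -0.634 0.064 0;0.02 -0.634 0.064 0"}}

```text
clock: 6.75
ee_pos: [0.541, 0.038, 0.2002]
tcp_rot: [1.0, -0.001, -0.0, 0.001]
ft_force: [0.4, -0.8, -1.2]
finger_gap: 0.635
finger_force: 15.0
```

```bash
python3 - <<'E'
from h import *
np.set_printoptions(precision=4,suppress=True)
s=r.state();e=np.array(s['ee_pos']);print(s['clock'],e,s['tcp_rot'],s['ft_force'],s['finger_gap'])
I=r.camera_info('wrist'); im=snap('wrist','w4.png')[:,:,::-1]; o=im.copy()
def circ(c,R_,col):
    for t in np.linspace(0,6.28,90): cv2.circle(o,tuple(int(q) for q in np.round(proj(I,[c[0]+R_*np.cos(t),c[1]+R_*np.sin(t),c[2]]))),0,col,-1)
circ([.538,.0395,.119],.029,(0,0,255));circ([.538,.0395,.059],.029,(0,255,0))
circ(e+[-.0022,0,-.03],.029,(255,0,255)); circ(e+[-.0022,0,.03],.029,(255,255,0))
cv2.imwrite('pics/o4.png',cv2.resize(o[120:360,200:440],None,fx=2.5,fy=2.5,interpolation=cv2.INTER_NEAREST))
E
```

```text
6.75 [0.541  0.038  0.2002] [ 1.     -0.0013 -0.0002  0.0005] [ 0.3811 -0.7558 -1.2483] 0.6347201689776172
```

View pics/o4.png

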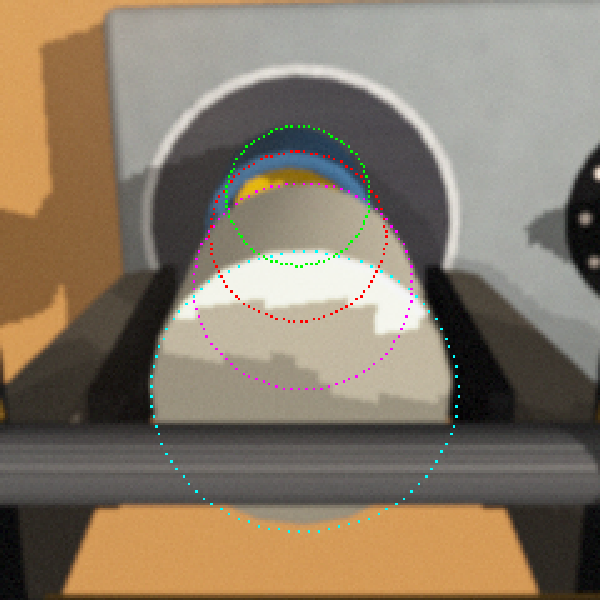

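```bash
python3 - <<'E'
from h import *
from scipy.optimize import least_squares
np.set_printoptions(precision=4,suppress=True)
I=r.camera_info('wrist'); im=cv2.imread('pics/w4.png'); e=np.array(r.state()['ee_pos'])
H,S,V=cv2.split(cv2.cvtColor(im,cv2.COLOR_BGR2HSV))
def cfit(P,z,R_=.029):
    Q=np.array([onz(I,u,v,z)[:2] for u,v in P])
    f=least_squares(lambda p:np.hypot(*(Q-p).T)-R_,Q.mean(0)-[.02,0],loss='soft_l1',f_scale=.0005); return f.x,len(P),np.sqrt(np.mean(f.fun**2))
print([tuple(im[v,319]) for v in range(168,196)])
# light-blue rim top: outer boundary = first light pixel per column from above
lb=(H>95)&(H<125)&(S>60)&(V>110)
P=[]
for u in range(285,351):
    c=np.flatnonzero(lb[165:215,u]); 
    if len(c)>3: P.append((u,165+c[0]-.5))
print(P[0],P[-1]); print('blue',cfit(P,.119))
w=(S<70)&(V>100)
top=[];rim=[]
for u in range(284,360):
    c=np.flatnonzero(w[188:260,u])
    if len(c)>20: rim.append((u,188+c[0]-.5))
for u in range(290,352):
    b=V[200:250,u]; c=np.flatnonzero(b>205)
    if len(c): top.append((u,200+c[0]-.5))
rim=[p for p in rim if p[1]<212]
print(rim[0],rim[-1],'rim',cfit(rim,e[2]-.03)-0 if 0 else cfit(rim,e[2]-.03)); print('top',cfit(top,e[2]+.03),top[0],top[-1]); print(e)
E
```

```text
[(np.uint8(83), np.uint8(79), np.uint8(82)), (np.uint8(76), np.uint8(73), np.uint8(72)), (np.uint8(78), np.uint8(70), np.uint8(67)), (np.uint8(75), np.uint8(63), np.uint8(52)), (np.uint8(76), np.uint8(59), np.uint8(43)), (np.uint8(78), np.uint8(59), np.uint8(39)), (np.uint8(78), np.uint8(60), np.uint8(41)), (np.uint8(77), np.uint8(56), np.uint8(38)), (np.uint8(78), np.uint8(63), np.uint8(44)), (np.uint8(79), np.uint8(61), np.uint8(41)), (np.uint8(80), np.uint8(64), np.uint8(45)), (np.uint8(81), np.uint8(62), np.uint8(42)), (np.uint8(102), np.uint8(75), np.uint8(48)), (np.uint8(139), np.uint8(105), np.uint8(65)), (np.uint8(151), np.uint8(114), np.uint8(72)), (np.uint8(151), np.uint8(114), np.uint8(70)), (np.uint8(148), np.uint8(112), np.uint8(67)), (np.uint8(145), np.uint8(112), np.uint8(70)), (np.uint8(127), np.uint8(105), np.uint8(77)), (np.uint8(84), np.uint8(98), np.uint8(104)), (np.uint8(43), np.uint8(103), np.uint8(129)), (np.uint8(15), np.uint8(106), np.uint8(139)), (np.uint8(9), np.uint8(105), np.uint8(139)), (np.uint8(10), np.uint8(107), np.uint8(138)), (np.uint8(22), np.uint8(106), np.uint8(136)), (np.uint8(64), np.uint8(121), np.uint8(144)), (np.uint8(95), np.uint8(129), np.uint8(143)), (np.uint8(119), np.uint8(140), np.uint8(150))]
(285, np.float64(198.5)) (345, np.float64(194.5))
blue (array([0.5382, 0.0416]), 61, np.float64(0.0002469646431491518))
(284, np.float64(209.5)) (357, np.float64(211.5)) rim (array([0.5384, 0.0386]), 74, np.float64(0.0017882641164948135))
top (array([0.5391, 0.0382]), 62, np.float64(0.0001626250395691931)) (290, np.float64(226.5)) (351, np.float64(226.5))
[0.5409 0.0382 0.2002]
```

Call:
{"fn": "step_arm", "kwargs": {"plan": "-0.002 -0.009 0.02 0;-0.002 -0.009 0.05 0;-0.002 -0.009 0.08 0;-0.002 -0.009 0.1 0;-0.002 -0.009 0.105 0;-0.002 -0.009 0.105 0;-0.002 -0.009 0.105 0;-0.002 -0.009 0.105 0"}}

```text
clock: 7.47
ee_pos: [0.5405, 0.0432, 0.1691]
tcp_rot: [1.0, 0.0, 0.0, -0.0]
ft_force: [1.1, -0.1, -1.3]
finger_gap: 0.634
finger_force: 15.0
```

```bash
cat > f5.py <<'E'
from h import *
from scipy.optimize import least_squares
np.set_printoptions(precision=4,suppress=True)
s=r.state();e=np.array(s['ee_pos']);print(s['clock'],e)
I=r.camera_info('wrist'); im=snap('wrist','w5.png')[:,:,::-1].copy()
H,S,V=cv2.split(cv2.cvtColor(im,cv2.COLOR_BGR2HSV))
def cfit(P,z,R_=.029):
    Q=np.array([onz(I,u,v,z)[:2] for u,v in P])
    f=least_squares(lambda p:np.hypot(*(Q-p).T)-R_,Q.mean(0)-[.02,0],loss='soft_l1',f_scale=.0003); return f.x,len(P),np.median(abs(f.fun))
lb=(H>95)&(H<125)&(S>60)&(V>110)
w=(S<70)&(V>100)
c0=proj(I,e+[.0265,0,-.03]); u0=int(c0[0]); B=[];Wr=[]
for u in range(u0-26,u0+27):
    vb=np.flatnonzero(lb[150:230,u]); 
    if len(vb)>1: B.append((u,150+vb[0]-.5))
    a=int(c0[1])-25; c=np.flatnonzero(w[a:a+60,u])
    # start of longest run
    if len(c):
        runs=np.split(c,np.flatnonzero(np.diff(c)>1)+1); q=max(runs,key=len)
        if len(q)>12: Wr.append((u,a+q[0]-.5))
print(c0,B[::8],Wr[::8]); print('blue',cfit(B,.119)); print('white rim',cfit(Wr,e[2]-.03))
E
python3 f5.py
```

```text
7.4667 [0.5405 0.0432 0.1691]
[320.7312 192.9898] [(296, np.float64(196.5)), (304, np.float64(190.5)), (312, np.float64(187.5)), (320, np.float64(185.5)), (328, np.float64(186.5)), (336, np.float64(187.5)), (344, np.float64(191.5))] [(294, np.float64(200.5)), (302, np.float64(196.5)), (310, np.float64(193.5)), (318, np.float64(192.5)), (326, np.float64(192.5)), (334, np.float64(194.5)), (342, np.float64(197.5))]
blue (array([0.5388, 0.0412]), 51, np.float64(0.00019250119874314117))
white rim (array([0.5383, 0.0437]), 53, np.float64(0.00012213671139580523))
```

Call:
{"fn": "step_arm", "kwargs": {"plan": "0.002 0.008 0 0;0.002 0.008 0 0;0.002 0.008 0 0;0.002 0.008 0 0;0.002 0.008 0 0;0.002 0.008 0 0"}}

```text
clock: 8.02
ee_pos: [0.5408, 0.0407, 0.1689]
tcp_rot: [1.0, 0.0, 0.0, 0.0]
ft_force: [-0.4, -0.3, -1.2]
finger_gap: 0.635
finger_force: 15.0
```

```bash
python3 f5.py; python3 f5.py
```

```text
8.0167 [0.5408 0.0407 0.1689]
[320.6889 192.9497] [(294, np.float64(195.5)), (302, np.float64(190.5)), (310, np.float64(187.5)), (318, np.float64(186.5)), (326, np.float64(186.5)), (334, np.float64(188.5)), (342, np.float64(192.5))] [(294, np.float64(200.5)), (302, np.float64(196.5)), (310, np.float64(193.5)), (318, np.float64(192.5)), (326, np.float64(192.5)), (334, np.float64(194.5)), (342, np.float64(197.5))]
blue (array([0.5389, 0.0411]), 53, np.float64(0.0001518125177267099))
white rim (array([0.5386, 0.0413]), 53, np.float64(0.00012246420785406303))
8.0667 [0.5408 0.0407 0.1689]
[320.6957 192.9698] [(294, np.float64(195.5)), (302, np.float64(190.5)), (310, np.float64(187.5)), (318, np.float64(186.5)), (326, np.float64(186.5)), (334, np.float64(188.5)), (342, np.float64(192.5))] [(294, np.float64(200.5)), (302, np.float64(196.5)), (310, np.float64(193.5)), (318, np.float64(192.5)), (326, np.float64(192.5)), (334, np.float64(194.5)), (342, np.float64(197.5))]
blue (array([0.5388, 0.0411]), 53, np.float64(0.0001469975241599128))
white rim (array([0.5386, 0.0413]), 53, np.float64(0.00012231567849876543))
```

Call:
{"fn": "step_arm", "kwargs": {"plan": "0.001 0 0.013 0;0.001 0 0.026 0;0.001 0 0.037 0;0.001 0 0.045 0;0.001 0 0.052 0;0.001 0 0.057 0;0.001 0 0.057 0;0.001 0 0.057 0"}}

```text
clock: 8.78
ee_pos: [0.541, 0.0407, 0.1517]
tcp_rot: [1.0, 0.0, -0.0, -0.0]
ft_force: [0.7, -0.1, -1.6]
finger_gap: 0.632
finger_force: 15.0
```

Call:
{"fn": "step_arm", "kwargs": {"plan": "0 0 0.002 0;0 0 0.004 0;0 0 0.006 0;0 0 0.006 0;0 0 0.006 0"}}

```text
clock: 9.2
ee_pos: [0.541, 0.0407, 0.15]
tcp_rot: [1.0, 0.0, -0.0, 0.0]
ft_force: [-0.3, -0.0, -1.8]
finger_gap: 0.636
finger_force: 15.0
```

Call:
{"fn": "step_arm", "kwargs": {"plan": "0 0 0.001 0;0 0 0.002 0;0 0 0.003 0;0 0 0.003 0;0 0 0.003 0"}}

```text
clock: 9.62
ee_pos: [0.541, 0.0407, 0.149]
tcp_rot: [1.0, 0.0, -0.0, 0.0]
ft_force: [0.1, 0.4, -2.1]
finger_gap: 0.634
finger_force: 15.0
```

Call:
{"fn": "step_arm", "kwargs": {"plan": "0 0 0.001 0;0 0 0.002 0;0 0 0.003 0;0 0 0.003 0;0 0 0.003 0"}}

```text
clock: 10.03
ee_pos: [0.5412, 0.0407, 0.1489]
tcp_rot: [1.0, 0.0, 0.0, 0.0]
ft_force: [-2.2, -0.6, 6.3]
finger_gap: 0.635
finger_force: 15.0
```

Call:
{"fn": "step_arm", "kwargs": {"plan": "0 0 -0.0015 0;0 0 -0.0015 0;0 0 -0.0015 0;0 0 -0.0015 0", "newtons": 3}}

```text
clock: 10.37
ee_pos: [0.5412, 0.0407, 0.1489]
tcp_rot: [1.0, 0.0, 0.0, 0.0]
ft_force: [-1.6, -0.6, 4.2]
finger_gap: 0.642
finger_force: 3.0
```

Call:
{"fn": "step_arm", "kwargs": {"plan": "0 0 0 0;0 0 0 0;0 0 0 0;0 0 0 0;0 0 0 0;0 0 0 0", "grip": 0.85}}

```text
clock: 10.87
ee_pos: [0.541, 0.0407, 0.1485]
tcp_rot: [1.0, 0.0, -0.0, -0.0]
ft_force: [-0.4, 0.5, -0.6]
finger_gap: 0.851
finger_force: 0.0
```

```bash
python3 f5.py; python3 -c "
from h import *
snap('scene','s6.png');im=cv2.imread('pics/s6.png');cv2.imwrite('pics/s6c.png',cv2.resize(im[90:270,210:400],None,fx=3,fy=3))"
```

```text
10.8667 [0.541  0.0407 0.1485]
[320.7623 192.9593] [] [(294, np.float64(200.5)), (302, np.float64(196.5)), (310, np.float64(193.5)), (318, np.float64(192.5)), (326, np.float64(191.5)), (334, np.float64(194.5)), (342, np.float64(197.5))]f5.py:9: RuntimeWarning: Mean of empty slice.
  f=least_squares(lambda p:np.hypot(*(Q-p).T)-R_,Q.mean(0)-[.02,0],loss='soft_l1',f_scale=.0003); return f.x,len(P),np.median(abs(f.fun))
  ret = ret.dtype.type(ret / rcount)
Traceback (most recent call last):
  File "f5.py", line 21, in <module>
    print(c0,B[::8],Wr[::8]); print('blue',cfit(B,.119)); print('white rim',cfit(Wr,e[2]-.03))
                                           ~~~~^^^^^^^^
  File "f5.py", line 9, in cfit
    f=least_squares(lambda p:np.hypot(*(Q-p).T)-R_,Q.mean(0)-[.02,0],loss='soft_l1',f_scale=.0003); return f.x,len(P),np.median(abs(f.fun))
ValueError: Initial guess is outside of provided bounds
```

View pics/s6c.png

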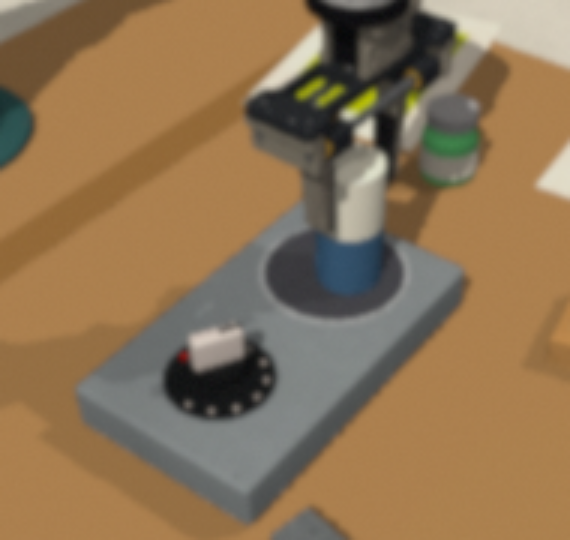

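White is sitting on blue, squarely. I'll rise straight up, then go over to the dial.

Call:
{"fn": "step_arm", "kwargs": {"plan": "0 0 -0.04 0;0 0 -0.1 0;0 0 -0.18 0;0 0 -0.26 0;0 0 -0.34 0;0 0 -0.34 0;0 0.05 -0.34 -0.1;-0.02 0.13 -0.34 -0.2;-0.04 0.25 -0.34 -0.3;-0.04 0.38 -0.34 -0.4;-0.04 0.48 -0.34 -0.5;-0.04 0.529 -0.34 -0.6;-0.04 0.529 -0.34 -0.7;-0.04 0.529 -0.34 -0.8;-0.04 0.529 -0.34 -0.9;-0.04 0.529 -0.34 -1;-0.04 0.529 -0.34 -1;-0.04 0.529 -0.34 -1"}}

```text
clock: 12.47
ee_pos: [0.529, -0.1181, 0.2507]
tcp_rot: [0.867, 0.499, -0.0, -0.0]
ft_force: [-0.9, -0.4, -0.8]
finger_gap: 0.852
finger_force: 0.0
```

```bash
cat > d.py <<'E'
from h import *
import sys
np.set_printoptions(precision=4,suppress=True)
s=r.state();e=np.array(s['ee_pos']);q=s['tcp_rot'];print(s['clock'],e,'yaw',np.degrees(2*np.arctan2(q[1],q[0])),'q',s['qpos'])
I=r.camera_info('wrist'); im=snap('wrist',sys.argv[1])[:,:,::-1].copy()
H,S,V=cv2.split(cv2.cvtColor(im,cv2.COLOR_BGR2HSV))
u,v=proj(I,[.529,-.118,.105]); print(u,v)
m=(S<70)&(V>140); P=np.argwhere(m[int(v)-8:int(v)+9,int(u)-8:int(u)+9]); k=P[np.argmin(np.hypot(*(P-8).T))]+[int(v)-8,int(u)-8]
md=comp(m,k[1],k[0])
c,wh,a=cv2.minAreaRect(np.argwhere(md)[:,::-1].astype(np.float32)); b=cv2.boxPoints((c,wh,a))
B=np.array([onz(I,*p,.105) for p in b]); E=[B[1]-B[0],B[2]-B[1]]; L=max(E,key=np.linalg.norm)
print('bar',md.sum(),onz(I,*c,.105),[np.linalg.norm(x) for x in E],np.degrees(np.arctan2(L[1],L[0])))
dk=comp((V<60),*proj(I,[.503,-.118,.07])); 
E
python3 d.py w7.png
```

```text
12.4667 [ 0.529  -0.1181  0.2507] yaw 59.86047402084862 q [ 0.5619  0.3041 -0.4875  1.8132  0.1611  1.0636 -0.5112]
318.94367618290005 194.52042262278965
bar 490 [ 0.5295 -0.117   0.105 ] [np.float64(0.013652928458592334), np.float64(0.04136116595458662)] -117.85614686558941
```

View pics/w7.png

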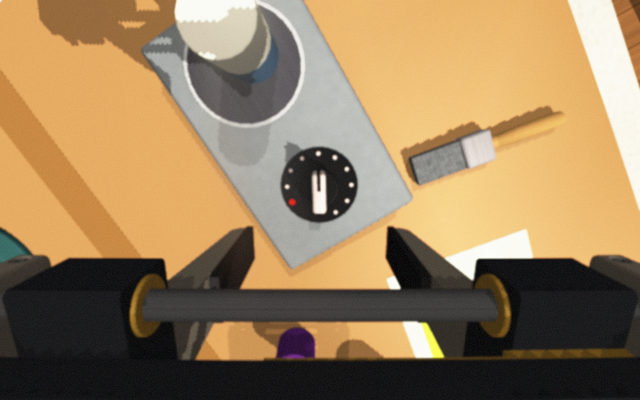

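Call:
{"fn": "step_arm", "kwargs": {"plan": "0.002 0 0.08 -0.025;0.002 0 0.18 -0.025;0.002 0 0.28 -0.025;0.002 0 0.37 -0.025;0.002 0 0.45 -0.025;0.002 0 0.51 -0.025;0.002 0 0.54 -0.025;0.002 0 0.546 -0.025;0.002 0 0.546 -0.025;0.002 0 0.546 -0.025", "grip": 0.6}}

```text
clock: 13.35
ee_pos: [0.5304, -0.1175, 0.0879]
tcp_rot: [0.859, 0.511, 0.001, 0.001]
ft_force: [0.1, -0.1, 0.5]
finger_gap: 0.601
finger_force: 0.0
```

Call:
{"fn": "step_arm", "kwargs": {"plan": "0 0 0 0;0 0 0 0;0 0 0 0;0 0 0 0;0 0 0 0;0 0 0 0;0 0 0 0;0 0 0 0;0 0 0 0;0 0 0 0", "grip": 0, "newtons": 20}}

```text
clock: 14.18
ee_pos: [0.5286, -0.1171, 0.0865]
tcp_rot: [0.859, 0.512, -0.001, -0.001]
ft_force: [-3.7, 2.1, 1.0]
finger_gap: 0.152
finger_force: 20.0
```

Call:
{"fn": "step_arm", "kwargs": {"plan": "0 -0.002 0.004 0;0 -0.002 0.008 0;0 -0.002 0.012 0;0 -0.002 0.016 0;0 -0.002 0.02 0;0 -0.002 0.024 0;0 -0.002 0.028 0;0 -0.002 0.032 0;0 -0.002 0.036 0;0 -0.002 0.036 0;0 -0.002 0.036 0;0 -0.002 0.036 0"}}

```text
clock: 15.18
ee_pos: [0.5286, -0.117, 0.0768]
tcp_rot: [0.859, 0.512, -0.001, -0.0]
ft_force: [-8.0, 1.9, 13.2]
finger_gap: 0.151
finger_force: 20.0
```

Call:
{"fn": "step_arm", "kwargs": {"plan": "0 0 0 -0.05;0 0 0 -0.13;0 0 0 -0.21;0 0 0 -0.29;0 0 0 -0.37;0 0 0 -0.45;0 0 0 -0.53;0 0 0 -0.61;0 0 0 -0.69;0 0 0 -0.77;0 0 0 -0.85;0 0 0 -0.93;0 0 0 -1;0 0 0 -1;0 0 0 -1"}}

```text
clock: 16.43
ee_pos: [0.5275, -0.1171, 0.0767]
tcp_rot: [0.488, 0.873, -0.001, -0.001]
ft_force: [-10.2, 2.1, 15.6]
finger_gap: 0.148
finger_force: 20.0
```

```bash
cat > st.py <<'E'
from h import *
np.set_printoptions(precision=4,suppress=True)
s=r.state();q=s['tcp_rot'];print(s['clock'],s['ee_pos'],'yaw',np.degrees(2*np.arctan2(q[1],q[0])),'q7',s['qpos'][6],'F',s['ft_force'],'T',s['torque'],s['finger_gap'])
E
python3 st.py
```

```text
16.4333 [ 0.5275 -0.1171  0.0767] yaw 121.51629116461606 q7 0.2668986150561579 F [-10.1631   2.0901  15.6167] T [0.5324 2.4003 0.0232] 0.14820713645874486
```

Call:
{"fn": "step_arm", "kwargs": {"plan": "0.003 -0.004 0 0;0.003 -0.004 0 -0.07;0.003 -0.004 0 -0.15;0.003 -0.004 0 -0.23;0.003 -0.004 0 -0.31;0.003 -0.004 0 -0.39;0.003 -0.004 0 -0.47;0.003 -0.004 0 -0.55;0.003 -0.004 0 -0.63;0.003 -0.004 0 -0.71;0.003 -0.004 0 -0.79;0.003 -0.004 0 -0.87;0.003 -0.004 0 -0.92;0.003 -0.004 0 -0.92;0.003 -0.004 0 -0.92"}}

```text
clock: 17.68
ee_pos: [0.5269, -0.1179, 0.0767]
tcp_rot: [0.029, 1.0, -0.001, -0.001]
ft_force: [-9.1, -0.3, 15.0]
finger_gap: 0.149
finger_force: 20.0
```

```bash
python3 st.py
```

```text
17.6833 [ 0.5269 -0.1179  0.0767] yaw 176.69699813307764 q7 1.0832774651736432 F [-9.0701 -0.2963 14.9524] T [0.0768 1.9772 0.2061] 0.14858197584304264
```

Call:
{"fn": "step_arm", "kwargs": {"plan": "0 0 0 -0.03;0 0 0 -0.06;0 0 0 -0.09;0 0 0 -0.12;0 0 0 -0.14;0 0 0 -0.16;0 0 0 -0.16;0 0 0 -0.16;0 0 0 -0.16"}}

```text
clock: 18.43
ee_pos: [0.5269, -0.118, 0.0767]
tcp_rot: [-0.054, 0.999, -0.001, -0.001]
ft_force: [-6.4, -1.1, 13.2]
finger_gap: 0.153
finger_force: 20.1
```

```bash
python3 st.py
```

```text
18.4333 [ 0.5269 -0.118   0.0767] yaw 186.1784057183448 q7 1.2255707335662378 F [-6.3964 -1.0998 13.1762] T [-0.0615  1.8348 -0.3361] 0.15315984374832886
```

Call:
{"fn": "step_arm", "kwargs": {"plan": "0 0 0 -0.02;0 0 0 -0.035;0 0 0 -0.035;0 0 0 -0.035"}}

```text
clock: 18.77
ee_pos: [0.5271, -0.118, 0.0767]
tcp_rot: [-0.072, 0.997, -0.001, -0.001]
ft_force: [-6.8, -0.3, 13.0]
finger_gap: 0.156
finger_force: 20.6
```

```bash
python3 st.py
```

```text
18.7667 [ 0.5271 -0.118   0.0767] yaw 188.2536818137573 q7 1.2568294616521782 F [-6.7578 -0.3211 13.0155] T [ 0.0253  1.8198 -0.4912] 0.15587738451503805
```

Call:
{"fn": "step_arm", "kwargs": {"plan": "0.003 0 0 0.05;0.003 0 0 0.13;0.003 0 0 0.21;0.003 0 0 0.29;0.003 0 0 0.37;0.003 0 0 0.45;0.003 0 0 0.53;0.003 0 0 0.61;0.003 0 0 0.69;0.003 0 0 0.77;0.003 0 0 0.85;0.003 0 0 0.93;0.003 0 0 1;0.003 0 0 1"}}

```text
clock: 19.93
ee_pos: [0.5273, -0.1173, 0.0768]
tcp_rot: [0.437, 0.9, -0.0, 0.001]
ft_force: [-4.4, 0.7, 9.3]
finger_gap: 0.156
finger_force: 20.0
```

Call:
{"fn": "step_arm", "kwargs": {"plan": "0 0 0 0.05;0 0 0 0.13;0 0 0 0.21;0 0 0 0.29;0 0 0 0.37;0 0 0 0.45;0 0 0 0.53;0 0 0 0.61;0 0 0 0.69;0 0 0 0.77;0 0 0 0.85;0 0 0 0.93;0 0 0 1;0 0 0 1"}}

```text
clock: 21.1
ee_pos: [0.5281, -0.1172, 0.0768]
tcp_rot: [0.828, 0.561, 0.001, 0.001]
ft_force: [-1.4, 1.5, 5.8]
finger_gap: 0.152
finger_force: 20.0
```

```bash
python3 st.py
```

```text
21.1 [ 0.5281 -0.1172  0.0768] yaw 68.25623157914472 q7 -0.5154232376161456 F [-1.4226  1.5152  5.7946] T [ 0.3405  0.4874 -0.0894] 0.15182594907013006
```

Call:
{"fn": "step_arm", "kwargs": {"plan": "0 0 0.002 0;0 0 0.003 0.06;0 0 0.003 0.14;0 0 0.003 0.22;0 0 0.003 0.3;0 0 0.003 0.38;0 0 0.003 0.46;0 0 0.003 0.54;0 0 0.003 0.6;0 0 0.003 0.618;0 0 0.003 0.618;0 0 0.003 0.618"}}

```text
clock: 22.1
ee_pos: [0.5286, -0.1175, 0.0768]
tcp_rot: [0.963, 0.27, 0.002, 0.001]
ft_force: [-2.8, 0.1, 12.4]
finger_gap: 0.15
finger_force: 20.0
```

```bash
python3 st.py
```

```text
22.1 [ 0.5286 -0.1175  0.0768] yaw 31.375592992499616 q7 -1.055696279242196 F [-2.85    0.0865 12.3898] T [0.3348 0.8585 0.0186] 0.1496483975479066
```

Call:
{"fn": "step_arm", "kwargs": {"plan": "0 0 -0.006 0;0 0 -0.012 0;0 0 -0.018 0;0 0 -0.024 0;0 0 -0.03 0;0 0 -0.034 0;0 0 -0.034 0;0 0 -0.034 0", "newtons": 5}}

```text
clock: 22.77
ee_pos: [0.5284, -0.1175, 0.0861]
tcp_rot: [0.963, 0.27, 0.002, 0.001]
ft_force: [6.3, -0.2, 1.9]
finger_gap: 0.152
finger_force: 5.0
```

Call:
{"fn": "step_arm", "kwargs": {"plan": "0 0 0 0;0 0 0 0;0 0 0 0;0 0 0 0;0 0 0 0;0 0 0 0;0 0 0 0", "grip": 0.6}}

```text
clock: 23.35
ee_pos: [0.5263, -0.1172, 0.0852]
tcp_rot: [0.963, 0.27, -0.0, -0.0]
ft_force: [-0.1, 0.6, -0.8]
finger_gap: 0.595
finger_force: 0.0
```

Call:
{"fn": "step_arm", "kwargs": {"plan": "0 0 -0.06 0;0 0 -0.14 0;0 0 -0.24 0;0 0 -0.34 0;0 0 -0.44 0;0 0 -0.52 0;0 0 -0.545 0;0 0 -0.545 0;0 0 -0.545 0;0 0 -0.545 0"}}

```text
clock: 24.18
ee_pos: [0.5255, -0.1171, 0.247]
tcp_rot: [0.963, 0.27, -0.001, -0.001]
ft_force: [-0.2, -0.3, 0.0]
finger_gap: 0.6
finger_force: 0.0
```

```bash
python3 d.py w8.png; python3 - <<'E'
from h import *
im=snap('scene','s8.png')[:,:,::-1]; w=cv2.imread('pics/w8.png')
a=cv2.resize(im[90:270,200:400],(500,450)); b=cv2.resize(w[60:280,190:410],(300,300)); b=cv2.copyMakeBorder(b,0,150,0,0,0)
cv2.imwrite('pics/f8.png',np.hstack([a,b]))
E
```

```text
24.1833 [ 0.5255 -0.1171  0.247 ] yaw 31.354936384247164 q [ 0.4429  0.2826 -0.3412  1.8309  0.1075  1.0492 -0.9633]
322.4215890441225 192.8032197791707
bar 490 [ 0.5302 -0.1174  0.105 ] [np.float64(0.012977684130209225), np.float64(0.04039472278633905)] -148.20805833287164
```

View pics/f8.png

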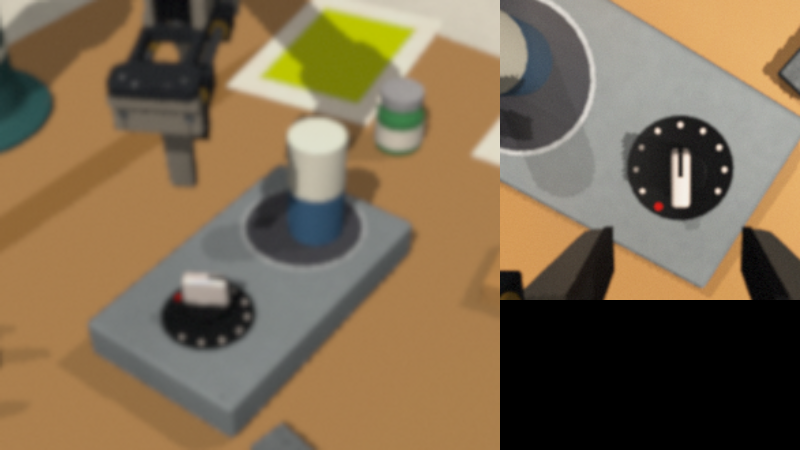

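The bar reads 31.8° against 31.2° expected for click 5. I'll check numerically that it has popped up.

```bash
python3 - <<'E'
from h import *
import numpy as np
def bar(I,d,shape,ang,cx,cy):
    a=np.radians(ang);ux=np.array([np.cos(a),np.sin(a)]);uy=np.array([-ux[1],ux[0]])
    P=np.array([proj(I,[*(np.array([cx,cy])+sx*.021*ux+sy*.007*uy),z-d]) for sx in(-1,1) for sy in(-1,1) for z in(.075,.105)],np.float32)
    m=np.zeros(shape,np.uint8);cv2.fillConvexPoly(m,np.round(cv2.convexHull(P)*16).astype(np.int32),255,shift=4);return m>0
T=r.camera_info('scene'); W=r.camera_info('wrist'); W1=dict(np.load('w1.npz'));W1['k1']=float(W1['k1'])
for f,I,ang in [('scene',T,61.2),('s8',T,31.2),('w1',W1,61.2),('w8',W,31.2)]:
    im=cv2.imread(f'pics/{f}.png');H,S,V=cv2.split(cv2.cvtColor(im,cv2.COLOR_BGR2HSV))
    u,v=proj(I,[.529,-.1175,.1]); m=comp((S<70)&(V>120),round(u),round(v)) if f[0]!='w' else comp((S<70)&(V>120),round(u)+6,round(v)+6)|comp((S<70)&(V>120),round(u),round(v)+8)
    best=[]
    for d in(0,.003,.006,.01):
        q=max(((lambda s:(s&m).sum()/(s|m).sum())(bar(I,d,m.shape,ang,.529+dx,-.1175+dy)),dx,dy) for dx in np.arange(-.002,.0021,.001) for dy in np.arange(-.002,.0021,.001))
        s0=bar(I,d,m.shape,ang,.529,-.1175); best.append((d,np.round(q,3),np.round((s0&m).sum()/(s0|m).sum(),3), np.argwhere(s0).mean(0).round(1)))
    print(f,m.sum(),np.argwhere(m).mean(0).round(1));[print('  ',*b) for b in best]
E
```

```text
scene 4653 [209.7 294.3]
   0 [0.062 0.001 0.001] 0.06 [204.8 282.6]
   0.003 [ 0.062 -0.001  0.   ] 0.06 [205.6 282.7]
   0.006 [0.06  0.001 0.   ] 0.06 [206.5 282.8]
   0.01 [0.06  0.001 0.   ] 0.059 [207.6 283. ]
s8 4450 [212.1 293.2]
   0 [0.064 0.001 0.001] 0.063 [204.6 282.6]
   0.003 [0.064 0.001 0.001] 0.063 [205.5 282.7]
   0.006 [0.063 0.002 0.001] 0.063 [206.4 282.8]
   0.01 [0.063 0.002 0.002] 0.062 [207.7 282.8]
w1 572 [115.3 287.9]
   0 [ 0.837  0.    -0.001] 0.81 [115.1 286.3]
   0.003 [ 0.842  0.    -0.001] 0.836 [115.1 286.8]
   0.006 [ 0.853  0.    -0.001] 0.845 [115.2 286.9]
   0.01 [0.879 0.    0.   ] 0.879 [115.3 287.5]
w8 508 [192.7 322.5]
   0 [ 0.776 -0.002 -0.002] 0.738 [190.6 322. ]
   0.003 [ 0.806 -0.001 -0.001] 0.755 [190.1 322. ]
   0.006 [ 0.825 -0.001 -0.001] 0.747 [189.1 322. ]
   0.01 [ 0.814 -0.001 -0.001] 0.728 [188.5 321.9]
```

```bash
python3 - <<'E'
from h import *
T=r.camera_info('scene')
for f in('scene','s8'):
    im=cv2.imread(f'pics/{f}.png');u,v=map(round,proj(T,[.529,-.1175,.1]))
    g=cv2.cvtColor(im,cv2.COLOR_BGR2GRAY)
    for t in(150,165,180):
        m=comp(g>t,u,v); P=np.argwhere(m)
        print(f,t,len(P),P.mean(0).round(2) if len(P) else 0,P.min(0) if len(P) else 0,P.max(0) if len(P) else 0)
# wrist: up-edge test with the top-face width/length over subpixel contour
for z in(.105,.095): print('proj scene top centre',proj(T,[.529,-.1175,z]))
E
```

```text
scene 150 82 [202.52 280.2 ] [200 273] [206 289]
scene 165 46 [202.54 278.7 ] [200 274] [205 284]
scene 180 0 0 0 0
s8 150 155 [204.25 280.55] [199 273] [209 289]
s8 165 88 [202.43 279.98] [199 273] [205 288]
s8 180 47 [201.91 279.57] [200 274] [204 286]
proj scene top centre [282.25946275 200.08521099]
proj scene top centre [282.55980672 203.15649364]
```

The top edge of the bar in the scene view is at row 199, against 200 at the start. A pressed dial would show about 3 rows lower, so it is up. The stack stands straight, so I'm handing in.

```bash
python3 -c "
from bench import r
print(r.sign_off())"
```

```text
the job is handed in; nothing more can be done
None
```

The job is handed in: the white cup sits mouth down, rim on rim, on the blue cup on the hotplate. The dial went to its anticlockwise stop, then five clicks clockwise, and its final angle and height match click 5, popped up.

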